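Route the water to the mug and open the valve

ROBOT

A 7-joint arm with a two-finger parallel gripper is mounted at the origin on the work surface. World frame = base frame: x ahead of the robot, y to its left, z up, the work surface at z = 0. Lengths are in m, angles in rad, forces in N, time in s.
With the tool pointing down it reaches from about 0.4 to 0.875 m from the base axis. Payload 19.3 kg.
Tool frame: the origin (TCP) lies between the finger pads; the fingertips stand 17 mm ahead of it and the grasp point (between the pads) lies 2 mm behind it; z points along the fingers, y is the line along which they close (so a half turn about z gives the same grasp; the last joint's range is limited). The gripper opens to 85 mm and grips with 20 to 120 N. Pads are 22 mm wide; open, the fingers measure 114 mm over their backs; the gripper's body (76 mm by 85 mm) begins 54 mm behind the grasp point. The pads swing forward as they close: fully open they stand 13 mm farther back than shut.
Start: joints at [1.249, 0.521, -0.036, 1.599, 0.021, 1.021, -0.113], TCP at [0.156, -0.605, 0.248] pointing down, gripper open.
Joint ranges: [-2.91, 2.91], [-0.3, 2.13], [-1.5, 1.42], [0.17, 2.43], [-1.26, 4.41], [0.16, 1.93], [-2.52, 2.52]. Speed limits (rad/s): [1.89, 1.89, 2.39, 2.39, 3.01, 3.01, 3.01].

INTERFACE

Orientations are given as [roll, pitch, yaw] about the fixed x, y, z axes, in that order (R = Rz(yaw) Ry(pitch) Rx(roll)).
In Python, from workcell import bot gives the robot as it stands.
- The arm moves only by the shell command python3 -m inch 'ROWS' [FORCE]. ROWS is JSON, a list of rows, each a list of 7 numbers: the shift along the tool's x, y, z in units of 200 mm (1.0 is 200 mm), then the turn, a rotation vector about the tool's x, y, z in units of 90 degrees (1.0 is 90 degrees), then the opening, from 0 (shut) to 1 (fully open). In form: [[x, y, z, rx, ry, rz, grip], ...]. A call has 1 to 20 rows; each row is the pose to reach, as a shift and turn from the pose commanded when the call began, along the tool's axes at that moment; what a row does not reach only later rows make up. A row lasts 1/8 s, in which the tool goes at most 62.5 mm and 10.7 degrees, less where a joint would pass 70% of its speed; a pose out of reach is approached as far as the arm can. A call with a number of a shift or a turn outside -1 to 1 is refused whole. A call with a gripper value outside its range is refused whole. The fingers move at their own pace and stop on an object; FORCE is the grip in N (left out, the last holds). Time passes only in rows, so rows that repeat a pose let the fingers close. It gives the time, the measured TCP pose, the force, the opening and the grip force at its end, in the units of the state.
- bot.observe(): the state, without advancing time (a new reading comes with each control period).
- bot.grab_frame(name): name is "scene" or "top"; returns a dict with "img" (480x640x3 uint8, red, green, blue), "z_map" (480x640 float32, m along the optical axis (not along the pixel's ray), 0 where there is no reading), "vfov" (degrees; the focal length in pixels is half the picture's height over the tangent of half this angle, whatever the lens; pixels are square), "cx", "cy" (the principal point, pixels), "rvec" (rotation vector, rad) and "tvec" (3), from world to camera coordinates, as OpenCV has them. Camera axes: x right, y down, z forward; pixel columns grow to the right and rows downward; lengths in m; the calibration is good to about 2 mm. A picture is of the moment at which its call begins.
- bot.job_done(): hands the job in; it is judged then, once.
The state is a dict: "clock": time; "qpos": joint angles; "qd": joint speeds; "joint_efforts": joint torques, N m; "position": TCP position; "tool_rot": TCP orientation; "force": force on the tool from outside, world axes, zero at the start; "moment": the same for the moment, N m; "grip_width": finger opening in m; "finger_force": force on a finger pad.
Only numpy, scipy, OpenCV 4.12 (cv2) and the standard library are available. Lean on these libraries where they do the work, as an engineer would, in place of code of your own. Each camera call takes 0.05 s, during which the arm holds its last target. There are 200 camera calls.

TASK

Set the filling station to fill the mug: with a fingertip, push the pointer arm round until it points straight at the spout that the mug (the one with the ear handle) stands under, and only then push the valve lever fully open, until it lies along its pipe against the stop. Push the arms from one side only, never pinching them, leave everything else standing where it is, and finish clear.

Things in the scene. Friction and masses are not known exactly. Their poses are not given: they have to be found in the camera images.
- station: Steel pipe fitting fixed to the counter. Origin on the counter, under the pointer's axis, in a 58 mm wide column, 165 mm high. Three 16 mm spout tubes leave it at -1.1, 0, +1.1 rad from station x (anticlockwise from above). The 18 mm supply pipe runs along station +y to y = 300 mm. Tubes and pipe lie 145 mm high (axis), tops at 154 mm at most; the valve body on the pipe reaches 163 mm.
- pointer (a joint): Pointer arm's angle about the vertical axis through the station's origin, rad, anticlockwise from above: 0 along station +x (middle spout), +1.1 and -1.1 at the spouts on the +y and -y sides. Range -1.75 to 1.75, no detents, stays where left (friction 0.14 N m). Starts between 0 and +1.1, at neither. Between hub (32 mm wide) and tip a bar 14 mm wide, out to 85 mm, 177 to 195 mm above the counter.
- pointer_tip (a point): End of the pointer arm's pointed cone, 107 mm from its axis, 186 mm above the counter (the cone begins at 85 mm from the axis). Pressing on both flanks of the arm, or of the valve lever, at once counts as pinching it.
- valve (a joint): Valve lever's angle about the vertical axis at station (0, 220 mm), rad, anticlockwise from above: 0 = shut, across the pipe along station +x; 1.571 = fully open, along the pipe (station +y), at a solid stop. Stays where left (friction 0.14 N m). Starts at 0 to 0.15. Hub 32 mm wide, then a bar 14 mm wide, 177 to 195 mm above the counter.
- valve_end (a point): Free end of the valve lever, 112 mm from its axis, 186 mm above the counter.
- spout0 (a point): Mouth of the spout on the station's -y side (pointer at -1.1 rad), 113 mm above the counter.
- spout1 (a point): Mouth of the middle spout (pointer at 0), 113 mm above the counter. Each mouth is 150 mm from the pointer's axis.
- spout2 (a point): Mouth of the spout on the station's +y side (pointer at +1.1 rad), 113 mm above the counter.
- mug: White ceramic mug, 78 mm wide, 92 mm high, with an ear handle at its own +y: the only vessel with a handle. Stands loose under one of the three spouts, axis within about 8 mm of the mouth. Origin at the centre of its underside.
- bowl: White ceramic bowl, 124 mm wide, 58 mm high, loose under another spout. Origin at the centre of its underside. Leave alone.
- beaker: White ceramic cup without handle, 68 mm wide, 80 mm high, loose under the remaining spout. Origin at the centre of its underside. Leave alone.
- jar: Small glass jar with steel cap, 52 mm wide, 85 mm high, on the robot's side of the supply pipe. Origin under its centre. Leave alone.
- tin: Steel tin, 60 mm wide, 75 mm high, on the robot's side of the column. Origin under its centre. Leave alone.
- spoon: Spoon lying on the counter beyond the valve. Leave alone.
- kettle: Kettle with black base, lid and handle, 156 mm wide, 196 mm high, on the robot's left. Origin under its centre. Leave alone.
- canister: Pale pink lidded canister, 132 mm wide, 142 mm high, on the robot's right. Origin under its centre. Leave alone.
Things that resemble listed ones, but are neither listed nor needed, are in the scene too. Leave any green or red look-alike of the mug alone.

How it is judged:
By the outcome, as a careful person would: the job done as asked, in the order asked, and still so for the second after the job is handed in, with the robot touching nothing.
It also fails if it takes over 58 s, if anything falls off the work surface, if the arm or the gripper's body presses on something with over 40 N, if the wrist force passes 120 N, or if a joint passes its speed limit or range.

## Working session

There is one attempt and no reset: what is moved stays moved. The work goes in short steps, Python scripts to look and compute and a shell command to move; the robot and the scene stay as the last step left them, time stands still between calls to the robot, and variables do not carry over. Pictures are saved under pics/ and viewed, at most 10 in all, crops included, and the job is handed in when it is done.

```bash
mkdir -p pics; cat > h.py <<'E'
import numpy as np, cv2
from workcell import bot
def frame(n):
    f=bot.grab_frame(n); 
    R=cv2.Rodrigues(np.array(f["rvec"],float))[0]; t=np.array(f["tvec"],float).ravel()
    F=240/np.tan(np.radians(f["vfov"])/2)
    v,u=np.mgrid[0:480,0:640]; z=f["z_map"]
    P=np.stack([(u-f["cx"])/F*z,(v-f["cy"])/F*z,z],-1)
    W=(P-t)@R
    W[z==0]=np.nan
    f.update(R=R,t=t,F=F,W=W); return f
def save(f,n): cv2.imwrite(f"pics/{n}.png",cv2.cvtColor(f["img"],cv2.COLOR_RGB2BGR))
def ray(f,u,v,h):
    d=f["R"].T@np.array([(u-f["cx"])/f["F"],(v-f["cy"])/f["F"],1]); c=-f["R"].T@f["t"]
    return c+d*(h-c[2])/d[2]
E
python3 - <<'E'
from h import *
for n in("scene","top"):
    f=frame(n); save(f,n); print(n,f["F"],f["cx"],f["cy"],-f["R"].T@f["t"],f["R"][2], np.isnan(f["W"]).mean()); np.save(n+"W.npy",f["W"])
print(bot.observe())
E
```

```text
scene 461.84281542388027 317.5529082146714 240.78382210346936 [ 1.2936892  -0.27281826  1.22658422] [-0.54697613  0.15950176 -0.82181281] 0.004176432291666666
top 439.52227592699154 320.3270932223148 244.52570332662023 [ 0.48431057 -0.03726137  1.38250659] [ 0.05807575 -0.01612418 -0.99818196] 0.004059244791666666
{'clock': 0.1, 'qpos': array([ 1.24878143,  0.52195844, -0.03630724,  1.59992666,  0.02124332,
        1.02113676, -0.1127689 ]), 'qd': array([-0.00083243, -0.00060426,  0.00093571, -0.00196781,  0.00067886,
       -0.00245575,  0.00024217]), 'joint_efforts': array([ 3.24658897e-03, -9.28498578e+01,  1.98399514e+00, -3.70532870e+01,
        1.82117190e-02,  5.27772034e-03, -5.21799137e-06]), 'position': array([ 0.15560114, -0.60502762,  0.24778973]), 'tool_rot': array([-3.14055590e+00,  1.20664656e-04,  2.51839790e-01]), 'force': array([ 0.91283712,  0.1410026 , -0.66218109]), 'moment': array([-0.02641704, -0.0053149 ,  0.007825  ]), 'finger_force': 0.0, 'grip_width': 0.0850433522805159}
```

View pics/top.png

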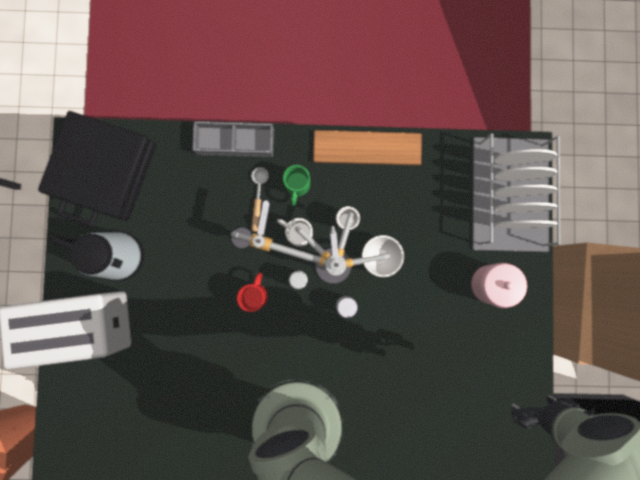

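View pics/scene.png

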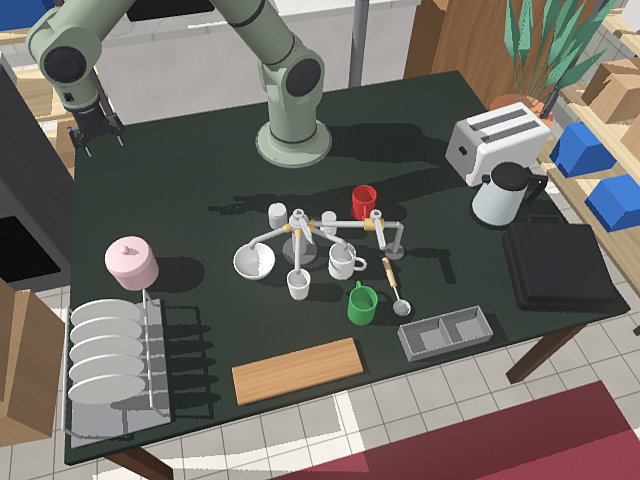

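The mug, with its handle at about (282,224) in top and (360,264) in scene, stands under the left spout, spout2. The bowl is at (382,256) and the beaker at (347,217). Pointer hub is at about (336,264) and the valve hub at (259,240) in top. Next I measure the arms from the depth layer.

```bash
python3 - <<'E'
from h import *
for n in("top","scene"):
    W=np.load(n+"W.npy")
    reg=(W[...,0]>.3)&(W[...,0]<.8)&(W[...,1]>-.2)&(W[...,1]<.35)
    for lo,hi in((.172,.205),(.135,.166)):
        m=(reg&(W[...,2]>lo)&(W[...,2]<hi)).astype(np.uint8)
        k,l,s,c=cv2.connectedComponentsWithStats(m)
        for i in range(1,k):
            if s[i,4]<15: continue
            p=W[l==i]; mu=p[:,:2].mean(0); U,S,V=np.linalg.svd(p[:,:2]-mu,full_matrices=False)
            d=V[0]; a=(p[:,:2]-mu)@d
            print(n,lo,s[i],'mu',mu.round(4),'ang',np.arctan2(d[1],d[0]).round(3),'ends',(mu+d*a.min()).round(4),(mu+d*a.max()).round(4),'z',np.percentile(p[:,2],[5,50,95]).round(3))
f=frame("top")
c=cv2.resize(cv2.cvtColor(f["img"],cv2.COLOR_RGB2BGR)[160:320,220:420],None,fx=3.7,fy=3.7,interpolation=cv2.INTER_CUBIC)
cv2.imwrite("pics/topc.png",c)
f=frame("scene")
c=cv2.resize(cv2.cvtColor(f["img"],cv2.COLOR_RGB2BGR)[180:330,225:425],None,fx=3.9,fy=3.9,interpolation=cv2.INTER_CUBIC)
cv2.imwrite("pics/scc.png",c)
E
```

```text
top 0.172 [253 201  16  46 312] mu [0.6002 0.104 ] ang 2.987 ends [0.6685 0.0934] [0.5444 0.1127] z [0.186 0.194 0.199]
top 0.172 [331 226  12  45 266] mu [ 0.5354 -0.0961] ang -3.027 ends [ 0.6057 -0.0881] [ 0.4853 -0.1019] z [0.188 0.194 0.199]
top 0.135 [ 232  212  139   64 1519] mu [ 0.545 -0.032] ang 1.472 ends [ 0.5283 -0.1995] [0.5675 0.1951] z [0.145 0.153 0.163]
scene 0.172 [293 209  20  35 260] mu [ 0.5372 -0.0975] ang 0.128 ends [ 0.4848 -0.1043] [ 0.6052 -0.0887] z [0.183 0.194 0.199]
scene 0.172 [370 209  16  41 290] mu [0.6027 0.1027] ang -0.148 ends [0.5419 0.1118] [0.6694 0.0927] z [0.182 0.195 0.199]
scene 0.135 [266 214  38  58 524] mu [ 0.5494 -0.134 ] ang 0.057 ends [ 0.4747 -0.1382] [ 0.6507 -0.1282] z [0.142 0.152 0.164]
scene 0.135 [304 214  72  34 711] mu [0.5469 0.0022] ang 1.347 ends [ 0.5261 -0.0896] [0.5717 0.1115] z [0.142 0.152 0.162]
scene 0.135 [380 218  24  12 156] mu [0.5746 0.1573] ang -1.813 ends [0.584  0.1952] [0.5669 0.126 ] z [0.139 0.152 0.163]
```

View pics/topc.png

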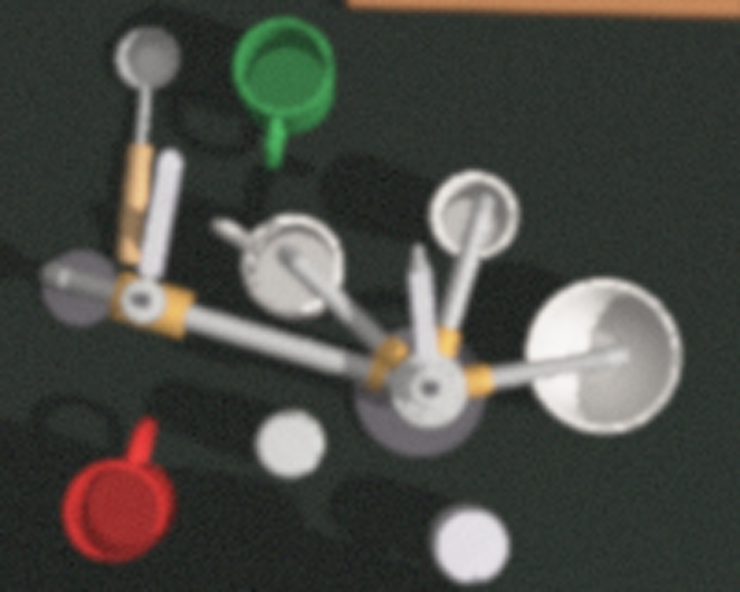

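View pics/scc.png

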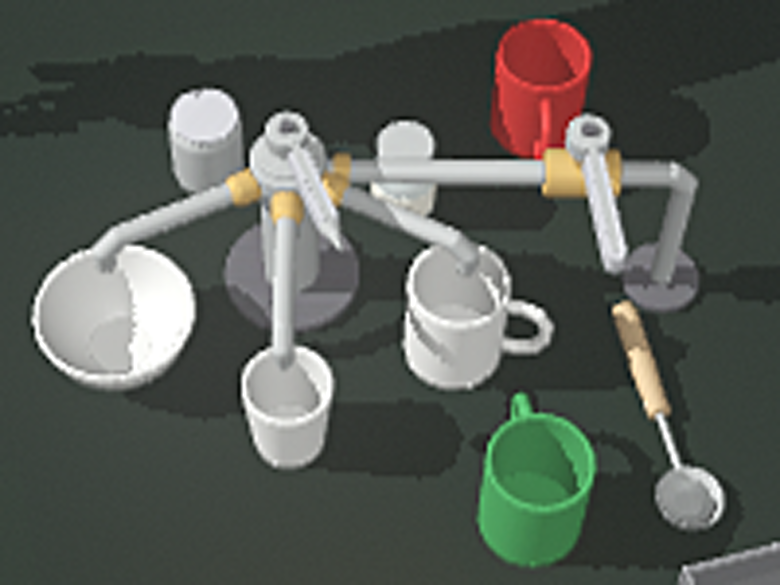

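The crops show the pointer hub at (335.7,264.9) in top and (298.8,213.3) in scene, and the valve hub at (258.6,241.1) and (376.3,214.1). The mug with its ear is confirmed under the +y spout, so the pointer target is +1.1. Now I work out the frame.

```bash
cat >> h.py <<'E'
def ang(P,lo=.175):
    "fit arm axis angles from both views (world), points between 25 and 80 mm from the hub"
    r=[]
    for n in("top","scene"):
        W=frame(n)["W"]; d=W[...,:2]-P; q=np.hypot(d[...,0],d[...,1])
        m=(W[...,2]>lo)&(W[...,2]<.2)&(q>.025)&(q<.12)
        dd=d[m].mean(0); r.append((np.arctan2(dd[1],dd[0]).round(3),int(m.sum())))
    return r
E
python3 - <<'E'
from h import *
T=frame("top");S=frame("scene")
for a,b in(((335.7,264.9),(298.8,213.3)),((258.6,241.1),(376.3,214.1))):
    for h in(.195,.199): print(h,ray(T,*a,h).round(4),ray(S,*b,h).round(4))
# hub tops by depth
for n,f in(("top",T),("scene",S)):
    W=f["W"]
    for y0,y1 in((-.14,-.06),(.08,.15)):
        m=(W[...,2]>.196)&(W[...,2]<.206)&(W[...,1]>y0)&(W[...,1]<y1)&(W[...,0]>.45)&(W[...,0]<.6)
        print(n,m.sum(),np.median(W[m],0).round(4))
P=(ray(T,335.7,264.9,.199)+ray(S,298.8,213.3,.199))[:2]/2;V=(ray(T,258.6,241.1,.199)+ray(S,376.3,214.1,.199))[:2]/2
d=V-P;print(P,V,np.hypot(*d),"yaw",np.arctan2(d[1],d[0])-np.pi/2, ang(P),ang(V))
# spout2 tube direction & mug
for n,f in(("top",T),("scene",S)):
    W=f["W"];q=W[...,:2]-P;r=np.hypot(*np.moveaxis(q,-1,0));a=np.arctan2(q[...,1],q[...,0])
    for c in(-1.36,-.26,.84):
        m=(W[...,2]>.115)&(W[...,2]<.156)&(r>.06)&(r<.14)&(abs(a-c)<.3)
        print(n,c,m.sum(),np.median(a[m]).round(3))
E
```

```text
0.195 [ 0.4993 -0.0993  0.195 ] [ 0.5021 -0.0989  0.195 ]
0.199 [ 0.4993 -0.0991  0.199 ] [ 0.5052 -0.0996  0.199 ]
0.195 [0.5585 0.1105 0.195 ] [0.561  0.1128 0.195 ]
0.199 [0.5582 0.11   0.199 ] [0.5638 0.1113 0.199 ]
top 69 [ 0.5071 -0.0983  0.1975]
top 64 [0.561  0.1113 0.1979]
scene 78 [ 0.5119 -0.0976  0.1974]
scene 54 [0.5645 0.1089 0.1977]
[ 0.50222202 -0.09935028] [0.56103366 0.1106509 ] 0.2180809656663794 yaw -0.2730586082750601 [(np.float64(0.105), 144), (np.float64(0.086), 140)] [(np.float64(-0.163), 186), (np.float64(-0.171), 169)]
top -1.36 153 -1.393
top -0.26 154 -0.285
top 0.84 151 0.837
scene -1.36 147 -1.365
scene -0.26 129 -0.284
scene 0.84 147 0.804
```

```bash
python3 -m inch '[[0.217,-0.142,0,0,0,0,0],[0.43,-0.28,0,0,0,0,0],[0.65,-0.43,0,0,0,0,0],[0.87,-0.57,0,0,0,0,0],[0.87,-0.57,0,0,0,0,0]]' 30
python3 -m inch '[[0.217,-0.142,0,0,0,0,0],[0.43,-0.28,0,0,0,0,0],[0.65,-0.43,0,0,0,0,0],[0.87,-0.57,0,0,0,0,0],[0.87,-0.57,0,0,0,0,0]]'
python3 -m inch '[[0.217,-0.142,0,0,0,0,0],[0.43,-0.28,0,0,0,0,0],[0.65,-0.43,0,0,0,0,0],[0.86,-0.57,0,0,0,0,0],[0.86,-0.57,0,0,0,0,0],[0.86,-0.57,0,0,0,0,0]]'
python3 - <<'E'
from h import *
f=frame("scene")
c=cv2.resize(cv2.cvtColor(f["img"],cv2.COLOR_RGB2BGR)[130:330,200:440],None,fx=3,fy=3,interpolation=cv2.INTER_CUBIC)
cv2.imwrite("pics/a1.png",c); o=bot.observe(); print(o["position"],o["tool_rot"],o["qpos"])
W=f["W"]; p=o["position"]
# fingertip extents from depth near TCP
m=(np.hypot(W[...,0]-p[0],W[...,1]-p[1])<.06)&(W[...,2]>.21)&(W[...,2]<.26)
print(W[m].min(0),W[m].max(0))
E
```

```text
clock: 1.12
position: [0.2988, -0.4488, 0.2486]
tool_rot: [-3.141, -0.001, 0.257]
force: [0.3, -0.4, 0.6]
grip_width: -0.0
finger_force: 0.0
clock: 1.75
position: [0.4382, -0.2953, 0.2483]
tool_rot: [-3.141, -0.001, 0.257]
force: [-1.1, -0.0, -0.1]
grip_width: 0.0001
finger_force: 0.0
clock: 2.5
position: [0.5735, -0.1461, 0.2481]
tool_rot: [3.141, 0.001, 0.25]
force: [-1.3, -1.2, 0.1]
grip_width: 0.0003
finger_force: 0.0
[ 0.5733592  -0.14642311  0.24822304] [3.14096872e+00 7.15760580e-04 2.49670290e-01] [ 0.28669761  0.47348728 -0.19357598  1.68405033  0.10579612  0.99467737
 -1.26497986]
[ 0.56925975 -0.16065636  0.23479905] [ 0.58624854 -0.13171805  0.25941893]
```

View pics/a1.png

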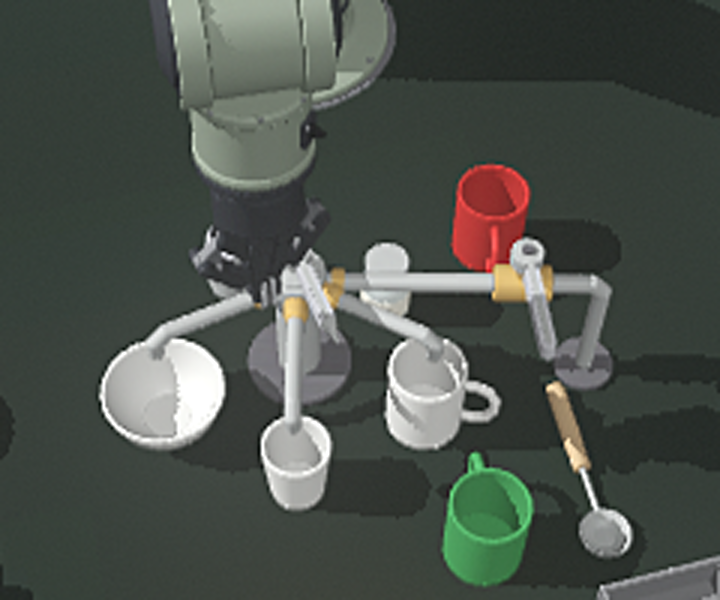

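The shut fingers are at about (262,290), right of the pointer, with a free gap. I lower beside the arm, then push in small steps, stopping short.

```bash
python3 -m inch '[[0,0,0.1,0,0,0,0],[0,0,0.2,0,0,0,0],[0,0,0.315,0,0,0,0],[0,0,0.315,0,0,0,0]]'
python3 -m inch '[[0.02,-0.06,0,0,0,0,0],[0.03,-0.11,0,0,0,0,0],[0.04,-0.15,0,0,0,0,0],[0.05,-0.19,0,0,0,0,0],[0.06,-0.23,0,0,0,0,0],[0.07,-0.27,0,0,0,0,0],[0.08,-0.31,0,0,0,0,0],[0.085,-0.34,0,0,0,0,0],[0.088,-0.372,0,0,0,0,0],[0.088,-0.372,0,0,0,0,0],[0.088,-0.372,0,0,0,0,0]]'
python3 -m inch '[[0,0.1,0,0,0,0,0],[0,0.2,0,0,0,0,0],[-0.2,0.4,0,0,0,0,0],[-0.3,0.6,0,0,0,0,0],[-0.3,0.6,0,0,0,0,0]]'
python3 - <<'E'
from h import *
print(ang(np.array([.501,-.0985])),ang(np.array([.56,.111])))
E
```

```text
clock: 3.05
position: [0.5728, -0.1459, 0.1843]
tool_rot: [-3.141, 0.002, 0.25]
force: [-0.1, 0.5, -0.2]
grip_width: 0.0
finger_force: 0.0
clock: 4.42
position: [0.5726, -0.068, 0.1853]
tool_rot: [-3.141, -0.0, 0.252]
force: [0.2, -0.4, -0.1]
grip_width: -0.0002
finger_force: 0.0
clock: 5.05
position: [0.5431, -0.2046, 0.1852]
tool_rot: [3.14, 0.001, 0.245]
force: [-0.2, 0.5, 0.3]
grip_width: -0.0002
finger_force: 0.0
[(np.float64(0.688), 142), (np.float64(0.331), 202)] [(np.float64(-0.166), 184), (np.float64(-0.175), 170)]
```

```bash
sed -i 's/(q<.12)/(q<.085)/; s/q>.025/q>.03/' h.py
python3 - <<'E'
from h import *
for P in([.501,-.0985],[.5035,-.099],[.5,-.098]): print(ang(np.array(P)))
f=frame("top")
c=cv2.resize(cv2.cvtColor(f["img"],cv2.COLOR_RGB2BGR)[180:300,270:410],None,fx=5,fy=5,interpolation=cv2.INTER_CUBIC)
cv2.imwrite("pics/b1.png",c)
W=f["W"];g=W[...,:2]-[.501,-.0985];q=np.hypot(g[...,0],g[...,1])
m=(W[...,2]>.175)&(W[...,2]<.2)&(q>.03)&(q<.11)
p=W[m][:,:2];l=cv2.fitLine(p.astype(np.float32),cv2.DIST_L2,0,.01,.01).ravel();print(np.arctan2(l[1],l[0]),l)
E
```

```text
[(np.float64(0.688), 112), (np.float64(0.654), 136)]
[(np.float64(0.724), 109), (np.float64(0.686), 134)]
[(np.float64(0.672), 110), (np.float64(0.633), 136)]
0.70625323 [ 0.76079875  0.6489878   0.54949164 -0.05856264]
```

View pics/b1.png

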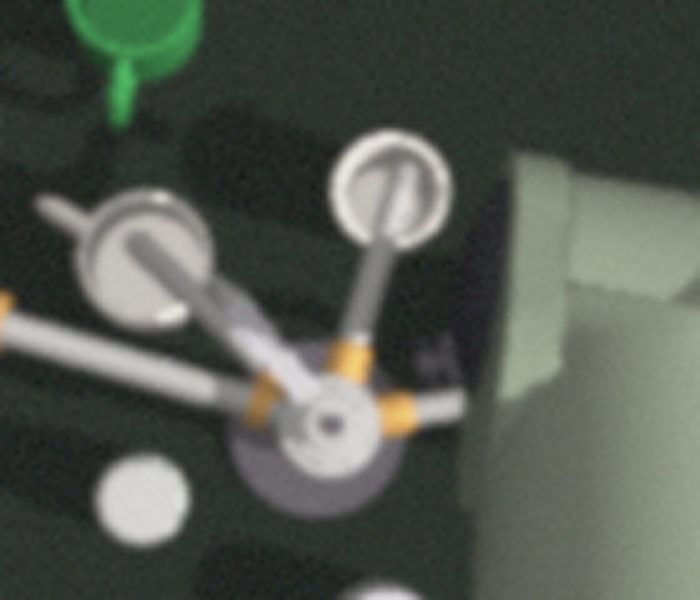

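The pointer (tip near (225,290)) now lies just right of the tube to the mug. I compare their directions by line fits.

```bash
cat >> h.py <<'E'
def fit(W,m):
    p=W[m][:,:2]; l=cv2.fitLine(p.astype(np.float32),cv2.DIST_HUBER,0,.001,.001).ravel(); return np.arctan2(l[1],l[0]),l[2:],len(p)
def arm(n,P,r0=.03,r1=.105,W=None):
    if W is None: W=frame(n)["W"]
    g=W[...,:2]-P;q=np.hypot(g[...,0],g[...,1])
    return fit(W,(W[...,2]>.183)&(W[...,2]<.2)&(q>r0)&(q<r1))
E
python3 - <<'E'
from h import *
P=np.array([.502,-.0987])
for n in("top","scene"):
    W=np.load(n+"W.npy");d=W[...,:2]-P;r=np.hypot(d[...,0],d[...,1]);a=np.arctan2(d[...,1],d[...,0])
    for c,r0,r1,z0 in((-1.374,.055,.115,.138),(-.274,.055,.115,.138),(.826,.055,.115,.138),(1.297,.07,.18,.145)):
        A,p,k=fit(W,(W[...,2]>z0)&(W[...,2]<.157)&(r>r0)&(r<r1)&(abs(a-c)<.2)); print(n,"yaw",round(A-(c+.274),3),p,k)
    print(" start",arm(n,P,W=W)," now",arm(n,P))
E
```

```text
top yaw -0.283 [ 0.51577437 -0.17719023] 121
top yaw -0.268 [ 0.5830991  -0.12350908] 119
top yaw -0.284 [ 0.5614151  -0.03334566] 122
top yaw -0.277 [0.53251153 0.01713911] 237
 start (np.float32(0.12075178), array([ 0.56589305, -0.09267964], dtype=float32), 129)  now (np.float32(0.70014256), array([ 0.55006343, -0.05825431], dtype=float32), 128)
scene yaw -0.286 [ 0.51968133 -0.1806702 ] 116
scene yaw -0.252 [ 0.5852042  -0.12423923] 100
scene yaw -0.251 [ 0.557667   -0.04243591] 113
scene yaw -0.283 [0.53839135 0.02555398] 198
 start (np.float32(0.13784805), array([ 0.56868017, -0.09345895], dtype=float32), 126)  now (np.float32(0.800387), array([ 0.55176294, -0.06138466], dtype=float32), 147)
```

```bash
python3 -m inch '[[0.1,-0.2,0,0,0,0,0],[0.3,-0.4,0,0,0,0,0],[0.3,-0.5,0,0,0,0,0],[0.3,-0.57,0,0,0,0,0],[0.297,-0.6,0,0,0,0,0],[0.29,-0.617,0,0,0,0,0],[0.279,-0.637,0,0,0,0,0],[0.279,-0.637,0,0,0,0,0],[0.279,-0.637,0,0,0,0,0]]'
python3 -m inch '[[0,0.1,0,0,0,0,0],[0,0.2,0,0,0,0,0],[-0.2,0.4,0,0,0,0,0],[-0.3,0.65,0,0,0,0,0],[-0.3,0.65,0,0,0,0,0]]'
python3 - <<'E'
from h import *
P=np.array([.502,-.0987])
for n in("top","scene"):
  for r1 in(.08,.105): print(n,arm(n,P,r1=r1),)
for n in("top","scene"):
    f=frame(n);W=f["W"]
    d=W[...,:2]-P;q=np.hypot(d[...,0],d[...,1]);m=(W[...,2]>.191)&(W[...,2]<.199)&(q>.03)&(q<.085);print(n,"topface",fit(W,m))
    d=W[...,:2]-[.5609,.1113];q=np.hypot(d[...,0],d[...,1]);m=(W[...,2]>.191)&(W[...,2]<.199)&(q>.03)&(q<.105);print(n,"lever",fit(W,m))
    if n=="top":cv2.imwrite("pics/b2.png",cv2.resize(cv2.cvtColor(f["img"],cv2.COLOR_RGB2BGR)[190:290,270:370],None,fx=6,fy=6,interpolation=cv2.INTER_CUBIC))
E
```

```text
clock: 6.82
position: [0.5666, -0.0623, 0.1853]
tool_rot: [-3.142, 0.0, 0.251]
force: [-0.1, -0.7, 0.2]
grip_width: -0.0001
finger_force: 0.1
clock: 7.45
position: [0.5395, -0.2088, 0.1852]
tool_rot: [3.14, 0.001, 0.244]
force: [0.5, 1.3, -0.1]
grip_width: -0.0002
finger_force: 0.0
top (np.float32(0.7810234), array([ 0.53980887, -0.05965942], dtype=float32), 96)
top (np.float32(0.784011), array([ 0.54606557, -0.05319175], dtype=float32), 129)
scene (np.float32(0.8441849), array([ 0.5383871 , -0.06355829], dtype=float32), 109)
scene (np.float32(0.85903853), array([ 0.54394394, -0.06070297], dtype=float32), 149)
top topface (np.float32(0.79276353), array([ 0.542401  , -0.05729826], dtype=float32), 90)
top lever (np.float32(-0.15292901), array([0.62696195, 0.10035236], dtype=float32), 129)
scene topface (np.float32(0.7793435), array([ 0.5430818 , -0.05692628], dtype=float32), 84)
scene lever (np.float32(-0.15036426), array([0.6285128 , 0.09999286], dtype=float32), 111)
```

View pics/b2.png

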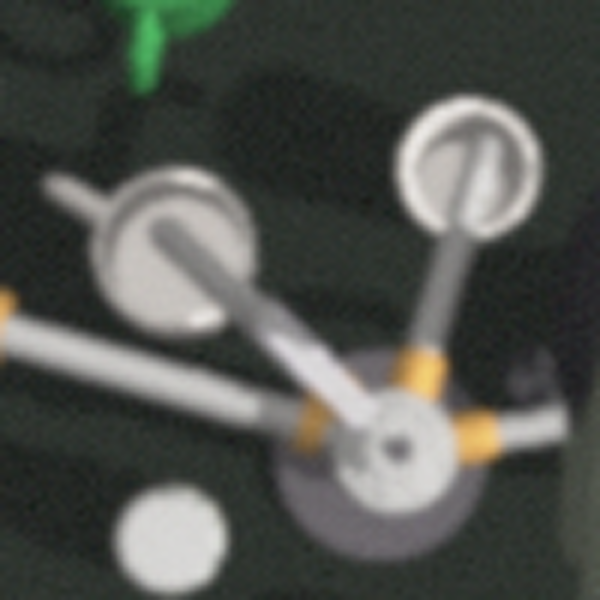

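The pointer nearly overlays the tube to the mug: about 0.79 against the 0.824 target. It needs one small nudge of about 2.4 mm.

```bash
python3 -m inch '[[0.1,-0.25,0,0,0,0,0],[0.3,-0.45,0,0,0,0,0],[0.3,-0.55,0,0,0,0,0],[0.3,-0.62,0,0,0,0,0],[0.298,-0.645,0,0,0,0,0],[0.294,-0.66,0,0,0,0,0],[0.294,-0.66,0,0,0,0,0],[0.294,-0.66,0,0,0,0,0]]'
python3 -m inch '[[0,0.1,0,0,0,0,0],[0,0.2,0,0,0,0,0],[-0.2,0.4,0,0,0,0,0],[-0.3,0.65,0,0,0,0,0],[-0.3,0.65,0,0,0,0,0]]'
python3 - <<'E'
from h import *
P=np.array([.502,-.0987])
for n in("top","scene"):
  A=[]
  for i in range(4):
    W=frame(n)["W"]
    d=W[...,:2]-P;q=np.hypot(d[...,0],d[...,1]);m=(W[...,2]>.191)&(W[...,2]<.199)&(q>.03)&(q<.085);a=fit(W,m);r=a[1]-P
    an=np.arctan2(d[...,1],d[...,0]);b=fit(W,(W[...,2]>.138)&(W[...,2]<.157)&(q>.11)&(q<.135)&(abs(an-.82)<.2));s=b[1]-P
    A.append([a[0],np.arctan2(r[1],r[0]),np.arctan2(s[1],s[0])])
  print(n,"fit, centroid, tube2 centroid",np.mean(A,0).round(3))
E
```

```text
clock: 8.75
position: [0.5651, -0.0609, 0.1853]
tool_rot: [3.142, -0.0, 0.251]
force: [0.6, -0.4, 0.2]
grip_width: 0.0
finger_force: 0.4
clock: 9.38
position: [0.5379, -0.2073, 0.1852]
tool_rot: [3.14, 0.001, 0.244]
force: [0.4, 0.6, -0.3]
grip_width: 0.0001
finger_force: 0.0
top fit, centroid, tube2 centroid [0.809 0.828 0.829]
scene fit, centroid, tube2 centroid [0.847 0.82  0.812]
```

The pointer is at about 0.825, in line with the tube to the mug (0.82). Now the valve: I rise, go over to the near side of the lever, come down, and work out the arc.

```bash
python3 -m inch '[[0,0,-0.16,0,0,0,0],[0,0,-0.315,0,0,0,0],[0.2,-0.25,-0.315,0,0,0,0],[0.4,-0.5,-0.315,0,0,0,0],[0.6,-0.75,-0.315,0,0,0,0],[0.8,-0.98,-0.315,0,0,0,0],[0.8,-0.98,-0.315,0,0,0,0]]'
python3 -m inch '[[0.03,-0.107,0,0,0,0,0],[0.03,-0.107,0,0,0,0,0],[0.03,-0.107,0.16,0,0,0,0],[0.03,-0.107,0.315,0,0,0,0],[0.03,-0.107,0.315,0,0,0,0]]'
python3 - <<'E'
from h import *
o=bot.observe();p=o["position"];y=o["tool_rot"][2];print(p,o["tool_rot"])
V=np.array([.5609,.1113]);c,s=np.cos(y),np.sin(y)
for t in(-.15,.1,.3,.5,.7,.9,1.05,1.15,1.2,1.25,1.297,1.35):
    d=t-y;h=.010*abs(np.sin(d))+.013*abs(np.cos(d))
    w=V+.085*np.array([np.cos(t),np.sin(t)])-(.007+h)*np.array([-np.sin(t),np.cos(t)])
    D=w-p[:2];print(t,w.round(4),(np.array([c*D[0]+s*D[1],s*D[0]-c*D[1]])/.2).round(3))
E
```

```text
clock: 10.65
position: [0.6462, 0.0347, 0.2478]
tool_rot: [-3.139, -0.0, 0.259]
force: [-0.7, -1.9, -0.4]
grip_width: -0.0001
finger_force: 0.0
clock: 11.28
position: [0.6448, 0.0497, 0.1838]
tool_rot: [-3.142, 0.003, 0.251]
force: [0.3, -0.0, 0.6]
grip_width: -0.0
finger_force: 0.0
[0.64477219 0.0497156  0.18375355] [-3.14151835  0.00346459  0.25088508]
-0.15 [0.6415 0.076 ] [ 0.017 -0.131]
0.1 [0.6476 0.0985] [ 0.074 -0.233]
0.3 [0.6482 0.1169] [ 0.1   -0.321]
0.5 [0.6461 0.1327] [ 0.109 -0.4  ]
0.7 [0.6408 0.1484] [ 0.103 -0.483]
0.9 [0.6321 0.1633] [ 0.08  -0.566]
1.05 [0.6233 0.1735] [ 0.05  -0.626]
1.15 [0.6165 0.1795] [ 0.024 -0.664]
1.2 [0.6129 0.1823] [ 0.01  -0.682]
1.25 [0.609  0.1849] [-0.005 -0.699]
1.297 [0.6052 0.1871] [-0.021 -0.715]
1.35 [0.6008 0.1895] [-0.04  -0.731]
```

```bash
python3 -m inch '[[0.01,-0.08,0,0,0,0,0],[0.02,-0.13,0,0,0,0,0],[0.045,-0.18,0,0,0,0,0],[0.07,-0.23,0,0,0,0,0],[0.09,-0.28,0,0,0,0,0],[0.1,-0.32,0,0,0,0,0],[0.107,-0.36,0,0,0,0,0],[0.109,-0.4,0,0,0,0,0],[0.107,-0.44,0,0,0,0,0],[0.103,-0.483,0,0,0,0,0],[0.093,-0.525,0,0,0,0,0],[0.08,-0.566,0,0,0,0,0],[0.065,-0.596,0,0,0,0,0],[0.05,-0.626,0,0,0,0,0],[0.037,-0.645,0,0,0,0,0],[0.024,-0.664,0,0,0,0,0],[0.01,-0.682,0,0,0,0,0],[0.01,-0.682,0,0,0,0,0],[0.01,-0.682,0,0,0,0,0]]'
python3 - <<'E'
from h import *
V=np.array([.5609,.1113])
for n in("top","scene"):
    f=frame(n);W=f["W"];d=W[...,:2]-V;q=np.hypot(d[...,0],d[...,1]);a=np.arctan2(d[...,1],d[...,0])
    m=(W[...,2]>.188)&(W[...,2]<.199)&(q>.03)&(q<.07)&(a>.5);A=fit(W,m);r=A[1]-V;print(n,A,np.arctan2(r[1],r[0]))
    if n=="scene": cv2.imwrite("pics/c1.png",cv2.resize(cv2.cvtColor(f["img"],cv2.COLOR_RGB2BGR)[130:330,240:440],None,fx=3,fy=3))
E
```

```text
clock: 13.65
position: [0.6139, 0.1835, 0.1853]
tool_rot: [-3.141, 0.0, 0.252]
force: [0.6, 0.2, 0.1]
grip_width: 0.0002
finger_force: 0.0
top (np.float32(0.71636397), array([0.5774803 , 0.13964151], dtype=float32), 5) 1.041465227132476
scene (np.float32(1.0736436), array([0.5756673 , 0.14778736], dtype=float32), 22) 1.1862239352950732
```

View pics/c1.png

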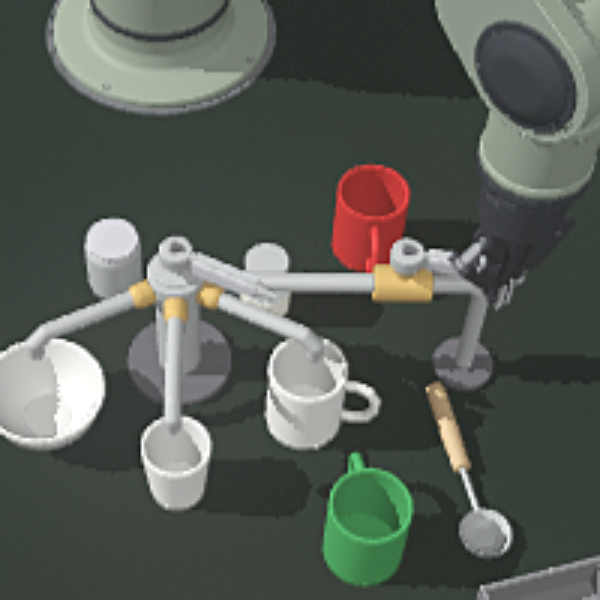

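The lever, at about (435,260) in the crop, is at roughly 1.15 with the fingertip behind it. I push on gently to the stop, watching the force.

```bash
python3 -m inch '[[-0.017,-0.011,0,0,0,0,0],[-0.034,-0.022,0,0,0,0,0],[-0.05,-0.032,0,0,0,0,0],[-0.05,-0.032,0,0,0,0,0]]'
python3 -m inch '[[-0.006,-0.004,0,0,0,0,0],[-0.012,-0.008,0,0,0,0,0],[-0.012,-0.008,0,0,0,0,0]]'
```

```text
clock: 14.25
position: [0.6022, 0.1872, 0.1854]
tool_rot: [-3.142, 0.0, 0.252]
force: [-0.8, -1.1, -0.2]
grip_width: -0.0003
finger_force: 0.0
clock: 14.62
position: [0.5998, 0.188, 0.1853]
tool_rot: [3.142, 0.0, 0.252]
force: [-0.2, 0.0, 0.5]
grip_width: -0.0001
finger_force: 0.4
```

```bash
python3 -m inch '[[-0.008,-0.004,0,0,0,0,0],[-0.015,-0.008,0,0,0,0,0],[-0.015,-0.008,0,0,0,0,0]]'
python3 -m inch '[[-0.006,-0.003,0,0,0,0,0],[-0.012,-0.006,0,0,0,0,0],[-0.012,-0.006,0,0,0,0,0]]'
```

```text
clock: 15.0
position: [0.5985, 0.1883, 0.1856]
tool_rot: [3.141, -0.004, 0.251]
force: [16.4, 0.2, -7.0]
grip_width: -0.0002
finger_force: 7.8
clock: 15.38
position: [0.598, 0.1884, 0.1859]
tool_rot: [3.14, -0.008, 0.25]
force: [31.3, -1.3, -14.4]
grip_width: -0.0003
finger_force: 15.2
```

Force rose to 31 N, so the lever is on the stop. I back straight off, rise and look.

```bash
python3 -m inch '[[0.04,0.02,0,0,0,0,0],[0.1,0.06,0,0,0,0,0],[0.2,0.1,0,0,0,0,0],[0.2,0.1,-0.25,0,0,0,0],[0.2,0.1,-0.5,0,0,0,0],[0.2,-0.2,-0.6,0,0,0,0],[0.2,-0.5,-0.6,0,0,0,0],[0.2,-0.7,-0.6,0,0,0,0],[0.2,-0.7,-0.6,0,0,0,0],[0.2,-0.7,-0.6,0,0,0,0]]'
python3 - <<'E'
from h import *
P=np.array([.502,-.0987]);V=np.array([.5609,.1113])
for n in("top","scene"):
    f=frame(n);W=f["W"]
    for C in(P,V):
        d=W[...,:2]-C;q=np.hypot(d[...,0],d[...,1]);m=(W[...,2]>.191)&(W[...,2]<.199)&(q>.03)&(q<.085);a=fit(W,m);r=a[1]-C;print(n,a[0]+.276,np.arctan2(r[1],r[0])+.276,a[2])
    if n=="scene":save(f,"d1")
    else: cv2.imwrite("pics/d2.png",cv2.resize(cv2.cvtColor(f["img"],cv2.COLOR_RGB2BGR)[160:320,220:420],None,fx=3.7,fy=3.7,interpolation=cv2.INTER_CUBIC))
print(bot.observe()["qd"])
E
```

```text
clock: 16.62
position: [0.5983, 0.334, 0.3051]
tool_rot: [3.141, 0.0, 0.251]
force: [-0.6, 0.1, 0.0]
grip_width: 0.0
finger_force: 0.0
top 1.0677068 1.1043929458060022 86
top 1.5758046 1.6106080332738413 97
scene 1.1877155 1.0947139680237021 80
scene 1.5805391 1.602325834270776 86
[ 0.00348041 -0.00183689 -0.00437099  0.00181183 -0.00030662 -0.00223783
 -0.0023997 ]
```

View pics/d2.png

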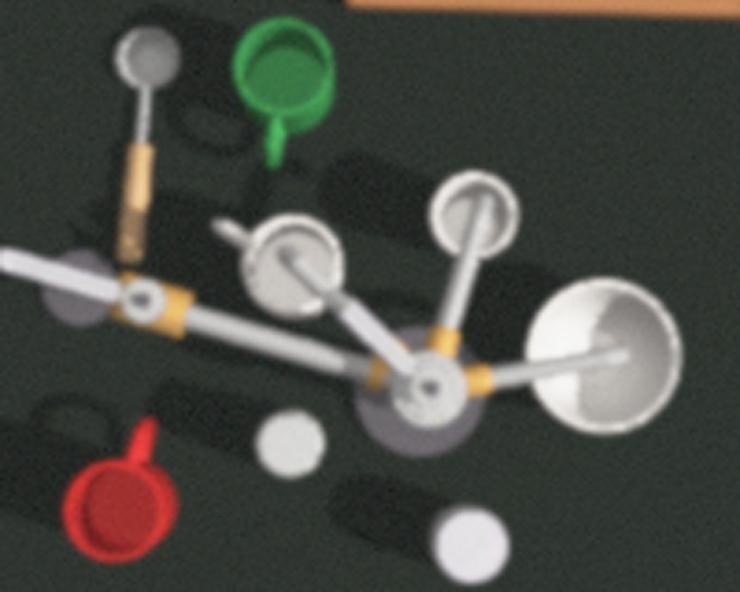

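The pointer, (428,388) to about (345,300), lies on the line to the mug's spout. The lever, (143,300) to (5,260), lies along the pipe. All the other objects are where they were, and the robot is clear.

```bash
python3 -c "
from workcell import bot
print(bot.job_done())"
```

```text
the job is handed in; nothing more can be done
None
```

I handed the job in at about 17 s: the pointer was pushed first, to about 1.10 rad in line with the mug's spout (spout2), then the valve lever fully open against its stop, with the robot left clear of everything.

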